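# Put the spare pasta die away in the extruder's drawer

## Task

Press the orange release key under the pasta extruder's head so that its die drawer springs out, set the loose die down flat, brass boss up, in the drawer's empty bay, and push the drawer home until it clicks and stays shut. Do not drop the die in, and leave the jug, the jar, the timer and the rolling pin where they are.

Things in the scene. Friction and masses are not known exactly. Their poses are not given: they have to be found in the camera images.
- extruder: Cream pasta extruder fixed to the bench, 300 mm deep (x), 220 wide (y), 339 high. Origin on the bench under its middle; front = its -x side. The lowest 66 mm is a plinth holding the drawer, front plane x = -150 mm. From the plinth's front top edge a full-width ledge slopes up and back at 40 degrees to the upright housing front (x = -94, z = 113 mm).
- head_low (a point): Lowest front point of the extruding head, a level barrel with a black nut, 100 mm across, jutting from the housing over the ledge, to 12 mm short of the plinth's front plane: machine frame x = -138, y = 0, z = 222 mm. It roofs over the key, so reach the key with the tool tilted about 40 degrees, fingers pointing down and into the machine.
- release_top (a point): Middle of the face of the orange release key, in the middle of the sloping ledge, 11 mm proud of it: machine frame x = -129, y = 0, z = 98 mm when up. The face is 56 mm (its y, level, across the machine) by 26 mm (its x, up the slope, away from the front). z points out of the slope, 40 degrees from vertical, up and to the machine's front.
- release (a joint): Travel of the release key in m, straight into the slope (along -z of release_top): 0 up, 0.010 fully down. Sprung up: 2.5 N at the start, 5 N fully down, plus some latch friction (allow 7 N). The drawer is let go at about 0.006; press to 0.008 or more. The key dips for a moment and springs back as the drawer is pushed home.
- drawer (a joint): How far the drawer is out, in m: 0 shut and latched (slack 0.001), 0.135 fully out. Once let go, a spring drives it along the machine's -x in about a second and holds it out (7 N shut, 2.5 N out). To latch, push it to -0.001 or beyond (hard stop at -0.004); let go, it settles at about 0. Needs about 12 N near the end; released before the catch it springs out again.
- drawer_front (a point): Middle of the outer face of the drawer's black front panel, an upright plate 198 mm wide (y) and 50 mm high (z) without a handle, its lower edge 10 mm and this point 35 mm above the bench. x points into the machine (the way to push), z up.
- bay (a point): Middle of the floor of the drawer's empty bay; moves with the drawer, axes as the machine's. 14 mm above the bench, 53 mm behind the front panel's outer face, 48.5 mm to the machine's -y side. Open at the top, inside 90 (x) by 93 mm (y). Walls above its floor: front 46 mm, back and side 32, partition 22. The other bay (+y side) is filled by a fixed copper-topped die 38 mm high.
- die: The loose die: a black flange 66 mm across and 10 mm thick, with a round brass boss 36 mm across and 28 mm high on top; 38 mm high in all, 0.22 kg (varies). It stands flat on the bench on its flange, boss up. Origin: centre of the underside; z along its axis, up.
- die_grip (a point): Point on the die's axis 32 mm above its underside, 6 mm below the top of the boss: a good height to pinch the boss (36 mm wide).
- jug: Green ceramic jug, 190 mm high, 116 mm across, handle out to 97 mm from its axis on its +y side. Origin: centre of the underside. Leave it alone.
- jar: Lever-top glass jar with a wire bail, 92 mm across (bail to 52 mm from the axis), 144 mm high. Origin: centre of the underside. Leave it alone.
- timer: White plastic kitchen timer, round, 72 mm across, 61 mm high with a red bar on its dial. Origin: centre of the underside. Leave it alone.
- pin: Wooden ravioli rolling pin with square pockets, lying along its x axis, 330 mm long, barrel 200 mm long and 50 mm across. Origin: on the bench under its middle. Leave it alone.

How it is judged:
By the outcome, as a careful person would: the job done as asked, in the order asked, and still so for the second after the job is handed in, with the robot touching nothing.
It also fails if it takes over 62 s, if anything falls off the work surface, if the arm or the gripper's body presses on something with over 40 N, if the wrist force passes 120 N, or if a joint passes its speed limit or range.

## Robot

A 6-joint arm with a two-finger parallel gripper is mounted at the origin on the work surface. World frame = base frame: x ahead of the robot, y to its left, z up, the work surface at z = 0. Lengths are in m, angles in degrees, forces in N, time in s.
With the tool pointing down it reaches from about 0.35 to 0.925 m from the base axis. Payload 6.4 kg.
Tool frame: the origin (TCP) lies midway between the tips of the shut fingers; the grasp point (between the pads) lies 19 mm behind it (r.grip_point_offset is the distance from the TCP to the grasp point, in m); z points along the fingers, y is the line along which they close (so a half turn about z gives the same grasp; the last joint's range is limited). The gripper opens to 85 mm and grips with 20 to 120 N. Pads are 22 mm wide; open, the fingers measure 114 mm over their backs; the gripper's body (76 mm by 85 mm) begins 54 mm behind the grasp point. The pads swing forward as they close: fully open they stand 13 mm farther back than shut.
Start: joints at [56.316, 14.043, 89.255, -0, 76.702, -9.975], TCP at [0.261, 0.595, 0.231] pointing down, gripper open.
Joint ranges: [-179.41, 179.41], [-58.25, 129.5], [7.25, 145.43], [-54.29, 234.29], [11.92, 165.04], [-157.13, 157.13]. Speed limits (degrees/s): [147.25, 147.25, 180, 180, 180, 180].

## Interface

Orientations are given as [roll, pitch, yaw] about the fixed x, y, z axes, in that order (R = Rz(yaw) Ry(pitch) Rx(roll)).
In Python, from workcell import r gives the robot as it stands. The module is installed in compiled form; this text tells all that it offers.
- The arm moves only by the tool apply_moves, never from a script. Its argument "rows" is a list of rows, each a list of 7 numbers: the shift along the world's x, y, z in mm, then the turn, a rotation vector about the world's x, y, z in rad, then the opening in per cent of the stroke, from 0 (shut) to 100 (fully open). A call has 1 to 10 rows; each row shifts and turns the commanded pose from where the row before left it; what a row does not reach is not made up. A row lasts 1/10 s, in which the tool goes at most 50 mm and 8.59 degrees, less where a joint would pass 70% of its speed; a pose out of reach is approached as far as the arm can. A call with a gripper value outside its range is refused whole. The fingers move at their own pace and stop on an object; "force" is the grip in N (left out, the last holds). Time passes only in rows, so rows that do not move let the fingers close. It gives the time, the measured TCP pose, the force, the opening and the grip force at its end, in the units of the state.
- r.state(): the state, without advancing time (a new reading comes with each control period).
- r.read_camera(name): name is "side" or "top" or "wrist"; returns the picture (384x512x3 uint8, red, green, blue); there is no depth.
- r.calibration(name): a dict with "K" (3x3 intrinsics, pixels), "distortion" ([k1, k2, p1, p2, k3] as OpenCV has them; the pictures are not rectified), "rvec" (rotation vector, rad) and "tvec" (3), from world to camera coordinates, as OpenCV has them. Camera axes: x right, y down, z forward; pixel columns grow to the right and rows downward; lengths in m; the calibration is good to about 2 mm. A picture is of the moment at which its call begins: read the wrist's pose just before it. calibration takes no time and is no camera call; for the wrist camera it gives the pose at the moment of the call.
- r.hand_in(): hands the job in; it is judged then, once.
The state is a dict: "time": time; "joints": joint angles; "joint_vel": joint speeds; "joint_efforts": joint torques, N m; "ee_pos": TCP position; "tool_rot": TCP orientation; "ft_force": force on the tool from outside, world axes, zero at the start; "torque": the same for the moment, N m; "width": opening from 0.0 (shut) to 1.0 (fully open); "gripper_force": force on a finger pad.
Only numpy, scipy, OpenCV 4.12 (cv2) and the standard library are available. Lean on these libraries where they do the work, as an engineer would, in place of code of your own. Each camera call takes 0.05 s, during which the arm holds its last target. There are 200 camera calls.

## Working session

There is one attempt and no reset: what is moved stays moved. The work goes in short steps, Python scripts to look and compute and a tool call to move; the robot and the scene stay as the last step left them, time stands still between calls to the robot, and variables do not carry over. Pictures are saved under pics/ and viewed, at most 10 in all, crops included, and the job is handed in when it is done.

Besides the shell and the picture viewer there is one more tool, called after "Request:" as name(argument=value, ...), one argument or row to a line, values as JSON. apply_moves: Moves the arm, as the interface text tells. Its arguments: {"type":"object","properties":{"rows":{"type":"array","items":{"type":"array","items":{"type":"number"}}},"force":{"type":"number"}},"required":["rows"]}

```bash
mkdir -p pics
python3 - <<'E'
from workcell import r
import cv2, numpy as np
print(r.state())
for n in ("top","side"):
    im=r.read_camera(n); cv2.imwrite(f"pics/{n}0.png",cv2.cvtColor(im,cv2.COLOR_RGB2BGR))
    c=r.calibration(n); R=cv2.Rodrigues(np.array(c["rvec"],float))[0]
    print(n,c, "cam pos",-R.T@np.array(c["tvec"]).ravel())
E
```

```text
{'time': 0.0, 'joints': array([ 5.63151538e+01,  1.40853701e+01,  8.93251979e+01,  6.05157353e-04,
        7.67001941e+01, -9.97464203e+00]), 'joint_vel': array([ 0.05660573, -0.02038442,  0.0387059 ,  0.05688633, -0.11485832,
       -0.0330073 ]), 'joint_efforts': array([ 4.35791899e-04, -4.29512000e+01, -3.26128936e+01, -1.02636016e-04,
        5.19754001e-03,  1.13364788e-05]), 'ee_pos': array([0.26104724, 0.59467318, 0.23016365]), 'tool_rot': array([-1.79891014e+02, -1.97651049e-02,  1.56289637e+02]), 'ft_force': array([0.47201401, 0.08626161, 0.59981588]), 'torque': array([-0.01964136, -0.02634527,  0.00449086]), 'gripper_force': 0.0, 'width': 1.0008612413533744}
top {'K': array([[494.92377232,   0.        , 256.38484632],
       [  0.        , 494.92377232, 196.5623994 ],
       [  0.        ,   0.        ,   1.        ]]), 'distortion': array([-0.05587442,  0.        ,  0.        ,  0.        ,  0.        ]), 'rvec': array([ 2.12993831, -2.10944222,  0.22159867]), 'tvec': array([-0.10579954,  0.60701142,  1.38405037])} cam pos [ 0.32046678 -0.08959614  1.47801401]
side {'K': array([[373.74293827,   0.        , 260.23994592],
       [  0.        , 373.74293827, 191.09483651],
       [  0.        ,   0.        ,   1.        ]]), 'distortion': array([-0.03882421,  0.        ,  0.        ,  0.        ,  0.        ]), 'rvec': array([ 1.67532386, -1.81769427,  0.79755115]), 'tvec': array([-0.02928734,  0.50492493,  0.6072558 ])} cam pos [-0.1029639  -0.01664623  0.78338233]
```

View pics/top0.png

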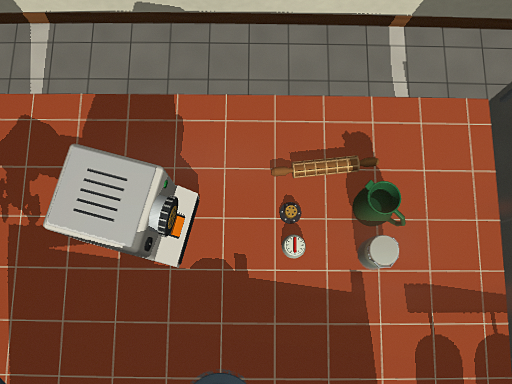

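View pics/side0.png

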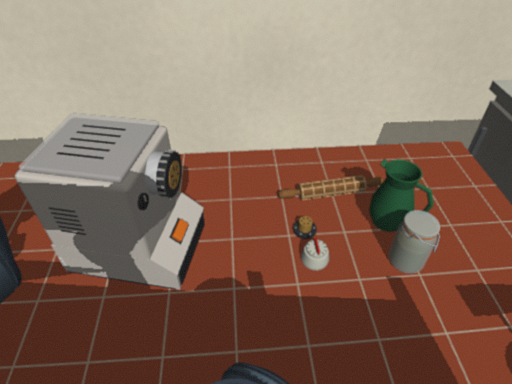

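```bash
cat > h.py <<'E'
import cv2, numpy as np
from workcell import r
def ray(n,px,z,c=None):
    c=c or r.calibration(n); R=cv2.Rodrigues(np.array(c["rvec"],float))[0]
    u=cv2.undistortPoints(np.array(px,float).reshape(-1,1,2),c["K"],c["distortion"]).reshape(-1,2)
    o=-R.T@np.array(c["tvec"]).ravel(); d=np.c_[u,np.ones(len(u))]@R
    return o+d*((np.broadcast_to(z,len(u))-o[2])/d[:,2])[:,None]
def proj(n,P,c=None):
    c=c or r.calibration(n)
    return cv2.projectPoints(np.array(P,float).reshape(-1,1,3),np.array(c["rvec"],float),np.array(c["tvec"],float),c["K"],c["distortion"])[0].reshape(-1,2)
def crop(im,x,y,w,h,k): return cv2.resize(im[y:y+h,x:x+w],None,fx=k,fy=k,interpolation=cv2.INTER_CUBIC)
def orange(im):
    h=cv2.cvtColor(im,cv2.COLOR_RGB2HSV); m=((h[...,0]>9)&(h[...,0]<18)&(h[...,1]>200)&(h[...,2]>180)).astype(np.uint8)
    n,l,s,c=cv2.connectedComponentsWithStats(m); i=1+np.argmax(s[1:,4]); return c[i],s[i]
E
python3 - <<'E'
from h import *
t=cv2.imread("pics/top0.png"); s=cv2.imread("pics/side0.png")
a=crop(t,130,150,100,130,4); b=crop(s,130,150,100,130,4)
cv2.imwrite("pics/c1.png",np.hstack([a,b]))
cv2.imwrite("pics/c2.png",np.hstack([crop(t,270,190,60,75,6),crop(s,285,205,60,75,6)]))
for n,im in(("top",t),("side",s)): print(n,orange(im[...,::-1].copy()))
print(ray("top",[[199,190],[180,267]],.066),ray("side",[[205,207],[180,285]],[.066,.066]))
print(ray("top",[[290,212],[293,246]],[.038,.06]),ray("side",[[305,219],[315,248]],[.038,.06]))
print(proj("top",[[.26,.595,.231],[0,0,0]]))
E
```

```text
top (array([177.83802817, 225.92957746]), array([172, 216,  12,  20, 142], dtype=int32))
side (array([180.13815789, 229.69078947]), array([174, 220,  13,  20, 152], dtype=int32))
[[0.62484626 0.06773685 0.066     ]
 [0.40122167 0.11467607 0.066     ]] [[0.61503088 0.06878177 0.066     ]
 [0.37430517 0.11864929 0.066     ]]
[[ 0.56730153 -0.19977014  0.038     ]
 [ 0.46464646 -0.20628421  0.06      ]] [[ 0.57573661 -0.1995386   0.038     ]
 [ 0.45809464 -0.20212734  0.06      ]]
[[-23.27623493 317.082227  ]
 [218.9708551  411.22042257]]
```

View pics/c1.png

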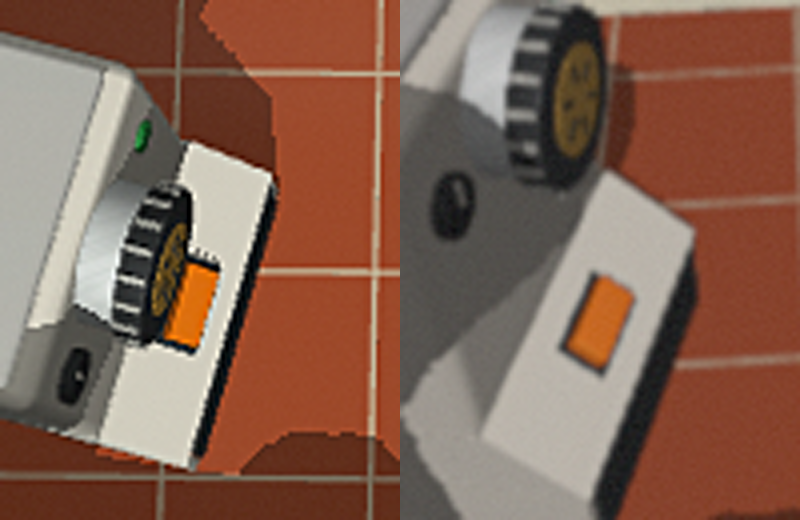

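View pics/c2.png

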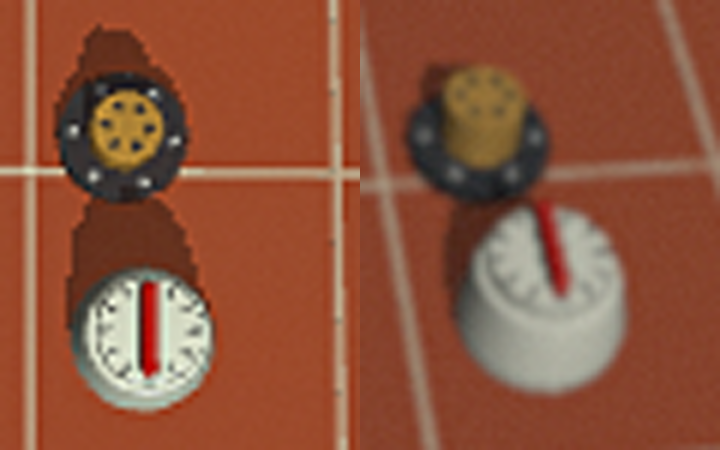

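```bash
cat >> h.py <<'E'
def fitpose(obs,x0,mask=None):
    from scipy.optimize import least_squares
    cal={n:r.calibration(n) for n in ("top","side")}
    def res(p):
        c,s=np.cos(p[2]),np.sin(p[2]); o=[]
        for n,P,px in obs: o.append(proj(n,[p[0]+c*P[0]-s*P[1],p[1]+s*P[0]+c*P[1],P[2]],cal[n])[0]-px)
        return np.ravel(o)
    q=least_squares(res,x0,loss="soft_l1"); return q.x,res(q.x).reshape(-1,2)
E
python3 - <<'E'
from h import *
f=lambda x,y,ox,oy,k:((x+.5)/k-.5+ox,(y+.5)/k-.5+oy)
T=lambda x,y:f(x,y,130,150,4)
obs=[("top",(-.15,-.11,.066),T(275,175)),("top",(-.15,.11,.066),T(193,468)),("top",(-.094,.11,.113),T(100,440)),
("side",(-.15,-.11,.066),T(295,232)),("side",(-.15,.11,.066),T(190,500)),("side",(-.094,-.11,.113),T(208,168)),("side",(-.094,.11,.113),T(82,438)),
("side",(-.129,0,.098),T(200,322)),("top",(-.138+.0,0,.222+.0),T(185,290))][:8]
# which side is machine +y? x axis ~ world +y -> machine +y = world -x (near)
p,e=fitpose(obs,[.55,.24,np.radians(75)]); print(p[:2],np.degrees(p[2]));print(e.round(1))
g=lambda x,y:f(x,y,270,190,6); h=lambda x,y:f(x-360,y,285,205,6)
p,e=fitpose([("top",(0,0,.038),g(128,128)),("top",(0,0,.01),g(121.5,137)),("side",(0,0,.038),h(485,95)),("side",(0,0,.01),h(479,149))],[.57,-.2,0]);print("die",p,e.round(1))
p,e=fitpose([("top",(0,0,.055),g(148,325)),("top",(0,0,.03),g(143,342)),("side",(0,0,.055),h(548,250))],[.46,-.2,0]);print("timer",p,e.round(1))
E
```

```text
[0.54514079 0.24431662] 75.75918147443016
[[-0.9 -0. ]
 [-1.9  0.2]
 [-0.7  0.9]
 [ 0.5 -0.5]
 [ 0.5  0.3]
 [-0.1  0.3]
 [ 0.1 -0.2]
 [ 2.3 -1.6]]
die [ 0.56991505 -0.20057135  0.        ] [[-0.6  0.2]
 [-0.3  0.3]
 [ 0.3  0.1]
 [ 0.4 -2. ]]
timer [ 0.46818773 -0.2089548   0.        ] [[-0.5  1.2]
 [-0.3 -0.8]
 [ 0.8 -0.4]]
```

Request:
apply_moves(
  rows=[
    [0,-25,22,0,0,0.0165,0],
    [0,-25,22,0,0,0.0165,0],
    [0,-25,22,0,0,0.0165,0],
    [0,-25,22,0,0,0.0165,0],
    [0,-25,22,0,0,0.0165,0],
    [0,-25,22,0,0,0.0165,0],
    [0,-25,22,0,0,0.0165,0],
    [0,-25,22,0,0,0.0165,0],
    [0,-25,22,0,0,0.0165,0],
    [0,-25,22,0,0,0.0165,0],
  ],
)

```text
time: 1.1
ee_pos: [0.261, 0.344, 0.4517]
tool_rot: [-180.0, -0.0, 165.8]
ft_force: [0.2, -0.3, 0.3]
width: -0.003
gripper_force: 0.0
```

Request:
apply_moves(
  rows=[
    [10,-40,0,0,0,0,0],
    [14,-40,0,0,0,0,0],
    [18,-40,0,0,0,0,0],
    [22,-40,0,0,0,0,0],
    [22,-40,0,0.05,-0.013,0,0],
    [22,-40,-10,0.113,-0.029,0,0],
    [22,-40,-20,0.113,-0.029,0,0],
    [22,-40,-20,0.113,-0.029,0,0],
    [22,-30,-20,0.113,-0.029,0,0],
    [22,-20,-20,0.113,-0.029,0,0],
  ],
)

```text
time: 2.1
ee_pos: [0.4562, -0.0241, 0.3616]
tool_rot: [143.9, 0.1, 165.5]
ft_force: [1.3, -0.5, 0.3]
width: -0.005
gripper_force: 0.0
```

Request:
apply_moves(
  rows=[
    [8,0,-20,0.04,-0.01,0,0],
    [8,0,-20,0.04,-0.01,0,0],
    [8,10,-20,0,0,0,0],
    [0,0,0,0,0,0,0],
  ],
)

```text
time: 2.5
ee_pos: [0.4784, -0.0104, 0.2987]
tool_rot: [139.3, -0.4, 165.8]
ft_force: [-0.8, 1.1, 0.1]
width: 0.003
gripper_force: 0.0
```

Run:
```python
from h import *
s=r.state(); print(s["ee_pos"],s["tool_rot"],s["joints"].round(1))
c=r.calibration("wrist"); im=r.read_camera("wrist"); cv2.imwrite("pics/w1.png",im[...,::-1])
M=lambda x,y,z:[.5451+.246*x-.969*y,.2443+.969*x+.246*y,z]
print(orange(im)); k=proj("wrist",[M(-.129,0,.098),M(-.138,0,.222),M(-.15,-.11,.066),M(-.15,.11,.066)],c);print(k)
print("key from wrist",ray("wrist",[orange(im)[0]],.098,c),"pred",M(-.129,0,.098))
np.save("w1.npy",np.r_[c["rvec"],c["tvec"]])
```

```text
[ 0.478426   -0.01040402  0.29865139] [139.32161529  -0.40311111 165.80323073] [ -35.1  -11.1  114.3   37.4   93.4 -114.1]Traceback (most recent call last):
  File "<stdin>", line 5, in <module>
  File "h.py", line 14, in orange
    n,l,s,c=cv2.connectedComponentsWithStats(m); i=1+np.argmax(s[1:,4]); return c[i],s[i]
                                                     ~~~~~~~~~^^^^^^^^^
    return _wrapfunc(a, 'argmax', axis=axis, out=out, **kwds)
    return bound(*args, **kwds)
ValueError: attempt to get argmax of an empty sequence
```

View pics/w1.png

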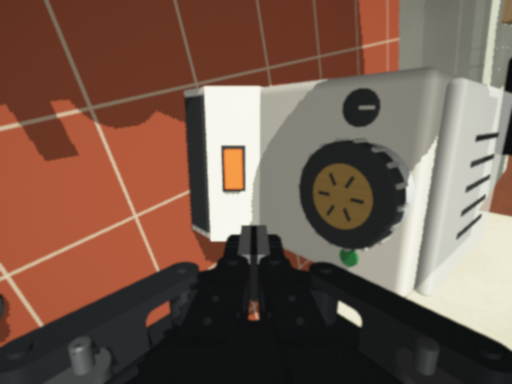

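Run:
```python
from h import *
im=cv2.imread("pics/w1.png")[...,::-1]
h=cv2.cvtColor(im.copy(),cv2.COLOR_RGB2HSV)[140:200,215:255]; m=(h[...,0]>8)&(h[...,0]<20)&(h[...,1]>150)
ys,xs=np.where(m); ctr=np.array([xs.mean()+215,ys.mean()+140]); print("key px",ctr,xs.min()+215,xs.max()+215,ys.min()+140,ys.max()+140)
c=r.calibration("wrist"); print("camera",(-cv2.Rodrigues(np.array(c["rvec"]))[0].T@np.array(c["tvec"])).round(3))
M=lambda x,y,z:[.5451+.246*x-.969*y,.2443+.969*x+.246*y,z]
print(proj("wrist",[M(-.129,0,.098),M(-.15,.11,.066),M(-.15,-.11,.066),M(-.094,.11,.113),M(-.138,0,.272)],c).round(1))
print("key",ray("wrist",[ctr],.098,c),"pred",M(-.129,0,.098))
print("corners",ray("wrist",[[204,88],[209,237]],.066,c),"pred",M(-.15,.11,.066),M(-.15,-.11,.066))
print("back corner", ray("wrist",[[262,86]],.113,c), M(-.094,.11,.113))
print("head ctr", ray("wrist",[[343,194]],.272,c), M(-.138,0,.272))
```

```text
key px [232.89730424 168.81001284] 223 242 149 189
camera [ 0.395 -0.086  0.409]
[[232.3 166.2]
 [203.2  81.9]
 [210.  237.1]
 [258.9  81.9]
 [339.2 191.5]]
key [[0.51722644 0.11920746 0.098     ]] pred [0.513366, 0.11929899999999999, 0.098]
corners [[0.40901966 0.12492643 0.066     ]
 [0.61377032 0.07030991 0.066     ]] pred [0.40160999999999997, 0.12601, 0.066] [0.61479, 0.07189000000000001, 0.066]
back corner [[0.42130043 0.18453151 0.113     ]] [0.415386, 0.180274, 0.113]
head ctr [[0.51620691 0.11618856 0.272     ]] [0.511152, 0.11057799999999998, 0.272]
```

Request:
apply_moves(
  rows=[
    [4,0,-30,0,0,0,0],
    [5,16,-28,0,0,0,0],
    [5,20,-28,0,0,0,0],
    [5,19.5,-24,0,0,0,0],
    [5,19.5,-24,0,0,0,0],
    [5,19.5,-24,0,0,0,0],
    [5,19.5,-24,0,0,0,0],
    [0,0,0,0,0,0,0],
  ],
)

```text
time: 3.35
ee_pos: [0.5122, 0.1045, 0.1186]
tool_rot: [139.4, -0.2, 166.0]
ft_force: [-1.8, 0.3, -0.0]
width: 0.001
gripper_force: 0.0
```

Run:
```python
from h import *
s=r.state(); print(s["ee_pos"],s["tool_rot"],s["ft_force"],s["joints"].round(1))
a=r.read_camera("wrist"); b=r.read_camera("side")
cv2.imwrite("pics/w2.png",np.hstack([a[100:384,130:420],crop(b,130,110,130,142,2)])[...,::-1])
```

```text
[0.51217422 0.10449321 0.11859181] [139.41682653  -0.21774585 165.95993399] [-1.78829122  0.31859498 -0.01675679] [ -20.4    4.7  120.3   44.2   68.1 -118.3]
```

View pics/w2.png

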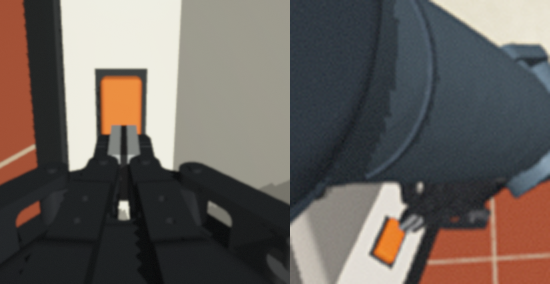

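Request:
apply_moves(
  rows=[
    [1.6,6.2,-7.7,0,0,0,0],
    [1.6,6.2,-7.7,0,0,0,0],
    [0.8,3.1,-3.8,0,0,0,0],
    [0.8,3.1,-3.8,0,0,0,0],
    [0,0,0,0,0,0,0],
  ],
)

```text
time: 3.95
ee_pos: [0.5185, 0.1213, 0.0968]
tool_rot: [139.4, -0.0, 165.8]
ft_force: [-1.1, -2.7, 1.9]
width: 0.001
gripper_force: 1.4
```

Request:
apply_moves(
  rows=[
    [0.5,1.9,-2.3,0,0,0,0],
    [0.5,1.9,-2.3,0,0,0,0],
    [0.3,1.2,-1.5,0,0,0,0],
    [0,0,0,0,0,0,0],
  ],
)

```text
time: 4.35
ee_pos: [0.5199, 0.126, 0.091]
tool_rot: [139.5, 0.0, 165.8]
ft_force: [-2.6, -3.9, 4.8]
width: 0.0
gripper_force: 2.9
```

Request:
apply_moves(
  rows=[
    [0.3,1.2,-1.5,0,0,0,0],
    [0.1,0.4,-0.5,0,0,0,0],
    [0,0,0,0,0,0,0],
    [0,0,0,0,0,0,0],
  ],
)

```text
time: 4.75
ee_pos: [0.5201, 0.1263, 0.0908]
tool_rot: [139.5, 0.0, 166.0]
ft_force: [-17.8, -18.7, 23.4]
width: -0.004
gripper_force: 16.3
```

Run:
```python
from h import *
s=r.state(); print(s["ee_pos"],s["ft_force"])
b=r.read_camera("top")
cv2.imwrite("pics/t2.png",crop(b,120,130,200,150,3)[...,::-1])
```

```text
[0.52008434 0.12625367 0.09081496] [-17.84995495 -18.66614791  23.40637251]
```

View pics/t2.png

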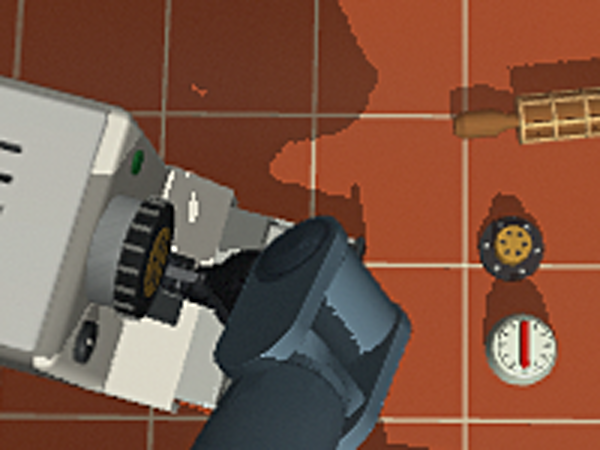

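Request:
apply_moves(
  rows=[
    [-3,-12,15,0,0,0,0],
    [-5,-19.5,24,0,0,0,0],
    [-5,-19.5,24,0,0,0,0],
    [-5,-19.5,24,0,0,0,0],
    [-5,-19.5,24,0,0,0,0],
    [0,-30,20,0,0,0,0],
    [10,-35,10,-0.113,0.029,0,65],
    [15,-35,0,-0.113,0.029,0,65],
    [20,-35,0,-0.113,0.029,0,65],
    [20,-35,0,-0.113,0.029,0,65],
  ],
)

```text
time: 5.8
ee_pos: [0.5633, -0.1338, 0.2304]
tool_rot: [166.4, 0.0, 165.7]
ft_force: [1.2, -0.7, -0.2]
width: 0.648
gripper_force: 0.0
```

Run:
```python
from h import *
s=r.state(); print(s["ee_pos"],s["tool_rot"],s["joints"].round(0))
b=r.read_camera("top"); a=r.read_camera("side")
cv2.imwrite("pics/t3.png",np.hstack([crop(b,130,150,130,150,3),crop(a,130,150,130,150,3)])[...,::-1])
```

```text
[ 0.5632503  -0.1337645   0.23043693] [1.66439376e+02 2.21612380e-02 1.65718844e+02] [ -30.    5.  100.   13.   79. -109.]
```

View pics/t3.png

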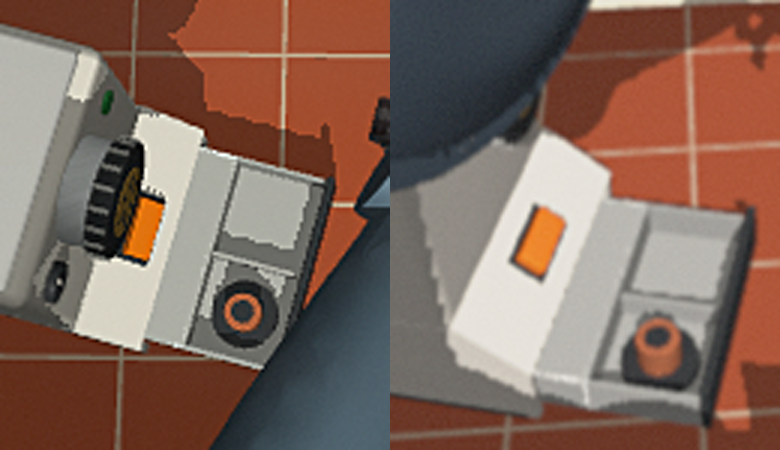

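Request:
apply_moves(
  rows=[
    [2,-34,-20,-0.115,0.029,0,65],
    [2,-32,-25,-0.115,0.029,0,65],
    [0,0,-25,0,0,0,65],
    [0,0,0,0,0,0,65],
    [0,0,0,0,0,0,65],
  ],
)

```text
time: 6.4
ee_pos: [0.5657, -0.1975, 0.1595]
tool_rot: [179.7, -0.1, 165.7]
ft_force: [0.6, 0.5, -0.3]
width: 0.649
gripper_force: 0.0
```

Run:
```python
from h import *
s=r.state(); print(s["ee_pos"],s["tool_rot"])
c=r.calibration("wrist"); im=r.read_camera("wrist"); cv2.imwrite("pics/w3.png",im[...,::-1])
print(proj("wrist",[[.57,-.2005,.038],[.57,-.2005,.01],[.468,-.209,.05],s["ee_pos"]],c))
h=cv2.cvtColor(im,cv2.COLOR_RGB2HSV); m=((h[...,0]>15)&(h[...,0]<28)&(h[...,1]>110)&(h[...,2]>90)).astype(np.uint8)
n,l,st,ce=cv2.connectedComponentsWithStats(m)
for i in range(1,n):
    if st[i,4]>150: print(st[i],ce[i],ray("wrist",[ce[i]],.038,c))
```

```text
[ 0.56565804 -0.19748555  0.15949956] [ 1.79691081e+02 -1.36465303e-01  1.65738874e+02]
[[251.45558048 190.52949119]
 [251.4887128  183.899886  ]
 [211.33712366  82.17588372]
 [254.55847028 237.75872527]]
[ 232  172   38   41 1122] [250.40641711 191.67112299] [[ 0.57085327 -0.20176518  0.038     ]]
```

Request:
apply_moves(
  rows=[
    [4.5,-3.5,-30,0,0,0,65],
    [0,0,-35,0,0,0,65],
    [0,0,-35,0,0,0,65],
    [0,0,-28,0,0,0,65],
    [0,0,-15,0,0,0,65],
    [0,0,-5,0,0,0,65],
    [0,0,0,0,0,0,65],
  ],
)

```text
time: 7.15
ee_pos: [0.5714, -0.202, 0.0129]
tool_rot: [179.8, 0.0, 165.7]
ft_force: [0.5, -0.1, -0.4]
width: 0.646
gripper_force: 0.0
```

Request:
apply_moves(
  rows=[
    [0,0,-1,0,0,0,40],
    [0,0,0,0,0,0,30],
    [0,0,0,0,0,0,30],
    [0,0,0,0,0,0,30],
    [0,0,0,0,0,0,30],
  ],
  force=40,
)

```text
time: 7.65
ee_pos: [0.5722, -0.2026, 0.0131]
tool_rot: [179.8, 0.2, 165.7]
ft_force: [0.0, 0.0, 6.4]
width: 0.404
gripper_force: 40.5
```

Request:
apply_moves(
  rows=[
    [0,0,10,0,0,0,30],
    [0,0,30,0,0,0,30],
    [0,0,45,0,0,0,30],
    [0,0,45,0,0,0,30],
    [0,0,45,0,0,0,30],
    [5,20,10,0,0,0,30],
    [10,40,0,0,0,0,30],
    [10,40,0,0,0,0,30],
    [10,40,0,0,0,0,30],
    [10,30,0,0,0,0,30],
  ],
)

```text
time: 8.65
ee_pos: [0.6151, -0.0293, 0.1959]
tool_rot: [179.8, -0.1, 165.8]
ft_force: [0.4, 0.5, -2.4]
width: 0.408
gripper_force: 40.5
```

Run:
```python
from h import *
f=lambda x,y:((x+.5)/3-.5+130,(y+.5)/3-.5+150)
S=lambda x,y:f(x-390,y)
obs=[("top",(-.187,-.095,.046),f(237,165)),("top",(-.277,-.095,.060),f(325,183)),("top",(-.187,-.002,.036),f(215,250)),
("top",(-.285,-.099,.060),f(334,180)),("side",(-.285,-.099,.060),S(755,207)),("side",(-.187,-.095,.046),S(650,207))]
p,e=fitpose(obs,[.548,.244,1.32]); print(p[:2],np.degrees(p[2]));print(e.round(1))
c,s=np.cos(p[2]),np.sin(p[2]); print("bay",p[0]-.232*c+.0485*s,p[1]-.232*s-.0485*c)
st=r.state(); print(st["ee_pos"],st["tool_rot"],st["width"],st["ft_force"])
k=r.calibration("wrist"); im=r.read_camera("wrist"); cv2.imwrite("pics/w4.png",im[...,::-1])
M=lambda x,y,z:[.548+.246*x-.969*y,.2443+.969*x+.246*y,z]
print(proj("wrist",[M(-.277,-.095,.06),M(-.277,-.002,.06),M(-.187,-.002,.036),M(-.187,-.095,.046)],k).round(0))
```

```text
[0.5407712  0.24463559] 76.14071214475294
[[-0.  -1. ]
 [ 0.1 -0.3]
 [-0.9  1.6]
 [ 0.1  0.1]
 [ 1.  -0.2]
 [-0.2  0.1]]
bay 0.5322863473525374 0.007772213435670363
[ 0.61512576 -0.02929023  0.19589531] [ 1.79756471e+02 -1.13035914e-01  1.65799456e+02] 0.4084870603031415 [ 0.43161662  0.46509194 -2.35807411]
[[225. 145.]
 [222.  40.]
 [317.  46.]
 [314. 144.]]
```

View pics/w4.png

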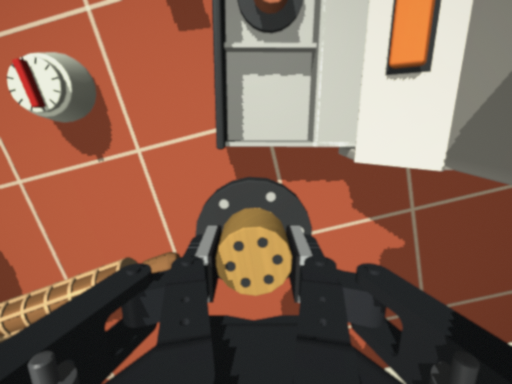

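Run:
```python
from h import *
k=r.calibration("wrist")
P=ray("wrist",[[314,143],[318,46],[227,143],[228,47]],[.046,.036,.060,.036],k); print(P.round(4))
R=lambda a:np.array([[np.cos(a),-np.sin(a)],[np.sin(a),np.cos(a)]])
L=np.array([[-.187,-.095],[-.187,-.002],[-.277,-.095],[-.277,-.002]])-[-.232,-.0485]
A=R(np.radians(75.8)); print("bay ests",(P[:,:2]-L@A.T).round(4))
print("flange/boss", ray("wrist",[[255,262]],.2+.017,k))
print(r.state()["ee_pos"])
```

```text
[[ 0.5946  0.0444  0.046 ]
 [ 0.5048  0.0678  0.036 ]
 [ 0.572  -0.0407  0.06  ]
 [ 0.4845 -0.0176  0.036 ]]
bay ests [[0.5385 0.0122]
 [0.5388 0.0128]
 [0.538  0.0144]
 [0.5407 0.0146]]
flange/boss [[ 0.61902423 -0.02628433  0.217     ]]
[ 0.61607331 -0.02553333  0.19591781]
```

Request:
apply_moves(
  rows=[
    [-20,8,0,0,0,0,30],
    [-20,9,0,0,0,0,30],
    [-20,9,0,0,0,0,30],
    [-19,8.5,0,0,0,0,30],
    [0,0,-20,0,0,0,30],
    [0,0,-30,0,0,0,30],
    [0,0,-30,0,0,0,30],
    [0,0,0,0,0,0,30],
    [0,0,0,0,0,0,30],
  ],
)

```text
time: 9.6
ee_pos: [0.5363, 0.0027, 0.1161]
tool_rot: [179.8, -0.1, 165.7]
ft_force: [0.6, 1.0, -1.0]
width: 0.408
gripper_force: 40.5
```

Run:
```python
from h import *
st=r.state(); print(st["ee_pos"],st["tool_rot"],st["ft_force"])
k=r.calibration("wrist"); im=r.read_camera("wrist"); cv2.imwrite("pics/w5.png",im[...,::-1])
M=lambda x,y,z:[.548+.246*x-.969*y,.2443+.969*x+.246*y,z]
A=np.array([[.2453,-.9694],[.9694,.2453]])
L=np.array([[.045,-.0465],[.045,.0465],[-.045,.0465],[-.045,-.0465]])@A.T+[.537,.009]
print(proj("wrist",np.c_[L,[.046,.036,.06,.06]],k).round(0), k["rvec"],k["tvec"])
```

```text
[0.5363385  0.00272639 0.116141  ] [ 1.79777103e+02 -1.06395375e-01  1.65735996e+02] [ 0.64436032  0.95603063 -1.03775898]
[[316. 253.]
 [320. 139.]
 [198. 141.]
 [204. 262.]] [-2.31182791 -1.79657135 -0.24066925] [-0.13461037 -0.50667863  0.1312276 ]
```

View pics/w5.png

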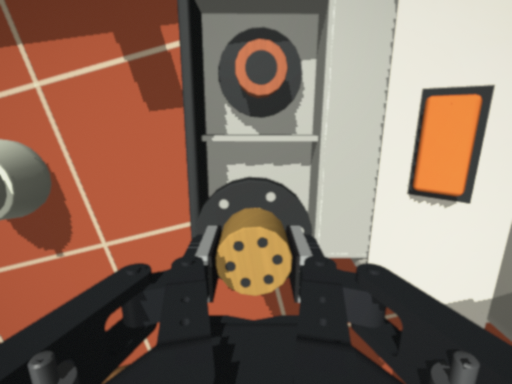

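Request:
apply_moves(
  rows=[
    [0,8,0,0,0,0,30],
    [0,0,0,0,0,0,30],
    [0,0,-20,0,0,0,30],
    [0,0,-20,0,0,0,30],
    [0,0,-15,0,0,0,30],
    [0,0,-10,0,0,0,30],
    [0,0,0,0,0,0,30],
  ],
)

```text
time: 10.35
ee_pos: [0.5358, 0.011, 0.0497]
tool_rot: [179.8, -0.2, 165.7]
ft_force: [-0.6, 0.0, -2.7]
width: 0.402
gripper_force: 40.5
```

Request:
apply_moves(
  rows=[
    [0,0,-8,0,0,0,30],
    [0,0,-6,0,0,0,30],
    [0,0,-4,0,0,0,30],
    [0,0,-2,0,0,0,30],
    [0,0,-1,0,0,0,30],
    [0,0,0,0,0,0,30],
  ],
)

```text
time: 10.95
ee_pos: [0.5367, 0.0108, 0.0299]
tool_rot: [179.8, -0.0, 165.7]
ft_force: [0.6, 0.1, -2.1]
width: 0.404
gripper_force: 40.5
```

Request:
apply_moves(
  rows=[
    [0,0,-1,0,0,0,30],
    [0,0,-1,0,0,0,30],
    [0,0,0,0,0,0,30],
  ],
)

```text
time: 11.25
ee_pos: [0.5366, 0.0108, 0.0279]
tool_rot: [179.8, -0.1, 165.7]
ft_force: [-1.1, 0.5, -1.2]
width: 0.407
gripper_force: 40.5
```

Request:
apply_moves(
  rows=[
    [0,0,-1,0,0,0,30],
    [0,0,0,0,0,0,30],
    [0,0,0,0,0,0,30],
  ],
)

```text
time: 11.55
ee_pos: [0.5368, 0.0108, 0.0271]
tool_rot: [179.8, -0.0, 165.7]
ft_force: [-1.4, -0.9, 0.8]
width: 0.406
gripper_force: 40.7
```

Request:
apply_moves(
  rows=[
    [0,0,-0.7,0,0,0,30],
    [0,0,0,0,0,0,30],
    [0,0,0,0,0,0,30],
  ],
)

```text
time: 11.85
ee_pos: [0.5368, 0.0108, 0.027]
tool_rot: [179.8, -0.1, 165.7]
ft_force: [-3.7, 1.0, 6.5]
width: 0.406
gripper_force: 41.6
```

Request:
apply_moves(
  rows=[
    [0,0,0.5,0,0,0,44],
    [0,0,0,0,0,0,48],
    [0,0,0,0,0,0,53],
    [0,0,0,0,0,0,53],
    [0,0,5,0,0,0,53],
    [0,0,10,0,0,0,53],
    [0,0,25,0,0,0,53],
    [0,0,40,0,0,0,53],
    [0,0,45,0,0,0,53],
  ],
)

```text
time: 12.75
ee_pos: [0.5358, 0.0109, 0.1528]
tool_rot: [179.8, -0.2, 165.7]
ft_force: [0.6, -0.1, 0.1]
width: 0.527
gripper_force: 0.0
```

```bash
cat >> h.py <<'E'
def brass(im,lo=15,hi=28):
    h=cv2.cvtColor(im,cv2.COLOR_RGB2HSV); m=((h[...,0]>lo)&(h[...,0]<hi)&(h[...,1]>110)&(h[...,2]>80)).astype(np.uint8)
    n,l,st,ce=cv2.connectedComponentsWithStats(m); return [(st[i],ce[i]) for i in range(1,n) if st[i,4]>200]
E
python3 - <<'E'
from h import *
st=r.state(); print(st["ee_pos"],st["ft_force"],st["width"])
k=r.calibration("wrist"); im=r.read_camera("wrist"); cv2.imwrite("pics/w6.png",im[...,::-1])
for s,c in brass(im): print(s,c,ray("wrist",[c],.052,k))
print(proj("wrist",[[.5368,.0108,.052]],k))
E
```

```text
[0.53575828 0.01092241 0.15278734] [ 0.5508025  -0.12041946  0.11317396] 0.527294166998202
[ 233  169   41   45 1315] [252.9756654  190.71711027] [[0.53531835 0.01040217 0.052     ]]
[[253.81859415 192.16946844]]
```

Request:
apply_moves(
  rows=[
    [-12,-21,10,0,0,0,0],
    [-15,-21,5,0.127,-0.032,0,0],
    [-15,-21,0,0.127,-0.032,0,0],
    [-15,-20,0,0.127,-0.032,0,0],
    [-14,0,0,0.127,-0.032,0,0],
    [0,0,0,0,0,0,0],
    [0,0,0,0,0,0,0],
  ],
)

```text
time: 13.5
ee_pos: [0.4658, -0.0728, 0.167]
tool_rot: [149.8, -0.1, 165.7]
ft_force: [0.3, -0.4, 0.3]
width: -0.001
gripper_force: 0.0
```

Request:
apply_moves(
  rows=[
    [0,0,-30,0,0,0,0],
    [0,0,-35,0,0,0,0],
    [0,0,-35,0,0,0,0],
    [0,0,-25,0,0,0,0],
    [0,0,-12,0,0,0,0],
    [0,0,0,0,0,0,0],
    [0,0,0,0,0,0,0],
  ],
)

```text
time: 14.2
ee_pos: [0.4668, -0.0723, 0.0308]
tool_rot: [149.8, 0.0, 165.8]
ft_force: [0.7, 0.3, 0.5]
width: -0.001
gripper_force: 0.0
```

Request:
apply_moves(
  rows=[
    [2.5,9.7,0,0,0,0,0],
    [2,7.7,0,0,0,0,0],
    [1,4,0,0,0,0,0],
    [1,4,0,0,0,0,0],
    [1,4,0,0,0,0,0],
    [1,4,0,0,0,0,0],
    [1,4,0,0,0,0,0],
    [1,4,0,0,0,0,0],
  ],
)

```text
time: 15.0
ee_pos: [0.4762, -0.0311, 0.0297]
tool_rot: [149.8, -0.1, 165.8]
ft_force: [-2.1, -3.5, 2.4]
width: -0.001
gripper_force: 2.1
```

Request:
apply_moves(
  rows=[
    [1.5,5.8,0,0,0,0,0],
    [1.5,5.8,0,0,0,0,0],
    [1.5,5.8,0,0,0,0,0],
    [1.5,5.8,0,0,0,0,0],
    [1.5,5.8,0,0,0,0,0],
    [1.5,5.8,0,0,0,0,0],
    [1.5,5.8,0,0,0,0,0],
    [1.5,5.8,0,0,0,0,0],
    [1.5,5.8,0,0,0,0,0],
    [1.5,5.8,0,0,0,0,0],
  ],
)

```text
time: 16.0
ee_pos: [0.4911, 0.0269, 0.0297]
tool_rot: [149.8, -0.1, 165.8]
ft_force: [-3.6, -5.8, 2.3]
width: 0.003
gripper_force: 3.3
```

Request:
apply_moves(
  rows=[
    [1.5,5.8,0,0,0,0,0],
    [1.5,5.8,0,0,0,0,0],
    [1.5,5.8,0,0,0,0,0],
    [1.5,5.8,0,0,0,0,0],
    [1.5,5.8,0,0,0,0,0],
    [1.5,5.8,0,0,0,0,0],
    [1.5,5.8,0,0,0,0,0],
    [1.2,4.8,0,0,0,0,0],
  ],
)

```text
time: 16.8
ee_pos: [0.5028, 0.0722, 0.0297]
tool_rot: [149.8, -0.1, 165.8]
ft_force: [-4.2, -7.5, 3.8]
width: -0.002
gripper_force: 4.0
```

Request:
apply_moves(
  rows=[
    [0.9,3.4,0,0,0,0,0],
    [0.9,3.4,0,0,0,0,0],
    [0.6,2.4,0,0,0,0,0],
    [0.5,2,0,0,0,0,0],
    [0,0,0,0,0,0,0],
  ],
)

```text
time: 17.3
ee_pos: [0.5057, 0.0835, 0.0297]
tool_rot: [149.8, -0.1, 165.8]
ft_force: [-3.9, -5.0, 3.1]
width: -0.0
gripper_force: 3.0
```

Request:
apply_moves(
  rows=[
    [0.5,1.9,0,0,0,0,0],
    [0.5,1.9,0,0,0,0,0],
    [0.5,1.9,0,0,0,0,0],
    [0,0,0,0,0,0,0],
  ],
)

```text
time: 17.7
ee_pos: [0.507, 0.0888, 0.0297]
tool_rot: [149.8, -0.1, 165.8]
ft_force: [-4.6, -7.6, 4.6]
width: -0.003
gripper_force: 4.4
```

Request:
apply_moves(
  rows=[
    [0.5,1.9,0,0,0,0,0],
    [0.5,1.9,0,0,0,0,0],
    [0,0,0,0,0,0,0],
  ],
)

```text
time: 18.0
ee_pos: [0.5081, 0.0929, 0.0297]
tool_rot: [149.8, -0.1, 165.8]
ft_force: [-3.0, -4.8, 3.2]
width: -0.002
gripper_force: 3.2
```

Request:
apply_moves(
  rows=[
    [0.4,1.5,0,0,0,0,0],
    [0.4,1.5,0,0,0,0,0],
    [0,0,0,0,0,0,0],
  ],
)

```text
time: 18.3
ee_pos: [0.5089, 0.0959, 0.0297]
tool_rot: [149.8, -0.1, 165.8]
ft_force: [-4.0, -5.7, 3.4]
width: -0.001
gripper_force: 3.3
```

Request:
apply_moves(
  rows=[
    [0.4,1.5,0,0,0,0,0],
    [0.4,1.5,0,0,0,0,0],
    [0,0,0,0,0,0,0],
  ],
)

```text
time: 18.6
ee_pos: [0.5093, 0.0975, 0.0297]
tool_rot: [150.0, -0.1, 165.9]
ft_force: [-11.1, -16.0, 9.7]
width: 0.002
gripper_force: 9.1
```

Request:
apply_moves(
  rows=[
    [0.4,1.5,0,0,0,0,0],
    [0,0,0,0,0,0,0],
    [0,0,0,0,0,0,0],
  ],
)

```text
time: 18.9
ee_pos: [0.5094, 0.0978, 0.0297]
tool_rot: [150.1, -0.1, 166.0]
ft_force: [-16.5, -23.7, 14.5]
width: 0.001
gripper_force: 13.8
```

Request:
apply_moves(
  rows=[
    [-0.9,-3.5,0,0,0,0,0],
    [-1,-4,0,0,0,0,0],
    [-1,-4,0,0,0,0,0],
    [0,0,0,0,0,0,0],
  ],
)

```text
time: 19.3
ee_pos: [0.5074, 0.0892, 0.0297]
tool_rot: [149.7, -0.1, 165.7]
ft_force: [-0.3, -1.1, -0.4]
width: 0.003
gripper_force: 0.0
```

Request:
apply_moves(
  rows=[
    [-3,-12,0,0,0,0,0],
    [-6,-24,0,0,0,0,0],
    [-8,-30,5,0,0,0,0],
    [-5,-20,30,0,0,0,0],
    [0,-20,40,0,0,0,0],
    [0,-20,40,0,0,0,0],
    [-10,-35,20,0,0,0,0],
    [-10,-35,0,0,0,0,0],
    [0,0,0,0,0,0,0],
    [0,0,0,0,0,0,0],
  ],
)

```text
time: 20.3
ee_pos: [0.4651, -0.1073, 0.1646]
tool_rot: [149.7, -0.1, 165.7]
ft_force: [-0.3, 0.9, 0.2]
width: 0.0
gripper_force: 0.0
```

Run:
```python
from h import *
st=r.state(); print(st["ee_pos"],st["ft_force"],st["time"])
for n in("top","side"):
    im=r.read_camera(n); cv2.imwrite(f"pics/{n}9.png",im[...,::-1]); a=cv2.imread(f"pics/{n}0.png").astype(int); d=np.abs(a-im[...,::-1]).max(2)>40
    print(n,"machine front region changed px:",d[185:275,150:207].sum(),"outside drawer path:",d[185:270,200:250].sum(),"timer",d[235:260,283:305].sum(),"pin",d[150:180,270:380].sum(),"jug/jar",d[180:270,350:410].sum())
    for i in range(6): print("".join("#" if d[190+i*14:204+i*14,150+j*6:156+j*6].mean()>.2 else "." for j in range(22)))
```

```text
[ 0.46511439 -0.10734829  0.16461657] [-0.26788626  0.92332309  0.17589601] 20.3
top machine front region changed px: 960 outside drawer path: 69 timer 510 pin 313 jug/jar 0
#...##...........#....
##...................#
##....................
.#................####
##...###...........###
.######.....##.....###
side machine front region changed px: 2828 outside drawer path: 2100 timer 245 pin 3196 jug/jar 827
####..###########...##
##################..##
########.#############
.######.##############
.#####.###############
#####..###############
```

Request:
apply_moves(
  rows=[
    [-10,10,40,-0.127,0.032,0,0],
    [-15,20,40,-0.127,0.032,0,0],
    [-15,30,40,-0.127,0.032,0,0],
    [-15,30,30,-0.127,0.032,0,0],
    [-15,30,30,0,0,0,0],
    [-10,20,30,0,0,0,0],
    [0,0,0,0,0,0,0],
    [0,0,0,0,0,0,0],
  ],
)

```text
time: 21.2
ee_pos: [0.3858, 0.033, 0.3729]
tool_rot: [179.8, -0.0, 165.9]
ft_force: [0.3, -0.0, 0.3]
width: 0.001
gripper_force: 0.0
```

Run:
```python
from h import *
st=r.state(); print(st["ee_pos"],st["ft_force"],st["time"])
im=r.read_camera("top"); a=cv2.imread("pics/top0.png").astype(int); d=np.abs(a-im[...,::-1]).max(2)>40
print("drawer path",d[185:270,200:250].sum(),"timer",d[235:260,283:305].sum(),"pin",d[150:180,270:380].sum(),"jug/jar",d[180:270,350:410].sum(),"die spot",d[203:222,281:300].sum())
g=lambda i:(i[...,0].astype(int)-i[...,1]>90)&(i[...,1]<80)&(i[...,0]>120)
for i in (a[...,::-1],im.astype(int)):
    w=i[232:262,280:308]; ys,xs=np.where((w.min(2)>120)); print("timer white centroid",xs.mean()+280,ys.mean()+232,len(xs))
print("key",orange(im)[0], "before 177.8,225.9")
```

```text
[0.38583083 0.03295525 0.37293576] [ 0.26572023 -0.0070699   0.34316607] 21.2
drawer path 689 timer 0 pin 0 jug/jar 0 die spot 320
timer white centroid 294.25418060200667 247.42140468227424 299
timer white centroid 294.2409240924092 247.35643564356437 303
key [178.18699187 224.69105691] before 177.8,225.9
```

```bash
python3 -c "
from workcell import r
print(r.hand_in())"
```

```text
the job is handed in; nothing more can be done
None
```

I pressed the key and the drawer sprang out, set the die flat in the empty bay with its boss up, and pushed the drawer home, where it stayed shut when I backed off; the jug, jar, timer and pin show no change in the overhead camera. I handed it in at about 21 s, and no verdict came back.

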